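# Hold the ring-light loupe in focus over a handpiece head

### The job

The turbine handpiece on the inspection stand has to have its head checked under the magnifier. Take the loupe by its handle, pull it straight out of its charging socket against the spring catch, and hold it over the handpiece: lens centred above the upturned head, level, and at the height of the red collar on the stand's post. Keep it steady there for three seconds and finish while still holding it, with nothing else carrying it; do not disturb the handpiece, the trays, the bowl or the jar.

Things in the scene. Friction and masses are not known exactly. Their poses are not given: they have to be found in the camera images.
- loupe: loupe, 150 g: glass lens in a black ring 70 mm across, 12 mm thick; blue square handle 20 x 20 mm, 110 mm long; black plug blade at its end. Origin: lens centre, mid-thickness, on the handle axis. x points from handle to lens (handle x -50 to -160 mm, blade -160 to -182 mm), z is the lens axis, up. Starts plugged in, level, 50 mm above the shelf.
- loupe_grip (a point): middle of the loupe's blue handle, near the balance point, 95 mm behind the lens centre, on the handle's axis; axes as the loupe's
- plug_tip (a point): free end of the loupe's plug blade (12 mm wide, 7 mm thick, 22 mm long), 182 mm behind the lens centre
- dock: charging cradle, fixed, heading varies: grey base 190 x 66 x 10 mm; smooth black plastic rib 12 mm wide, top at 40 mm, under the loupe's handle; at the -x end a white socket block 52 x 66 mm, 72 mm high. Origin on the shelf under the middle of the docked handle; x points from the block to the lens, the way the plug pulls out.
- socket_mouth (a point): centre of the socket's opening in the block's face, 50 mm above the shelf; the plug blade sits 21 mm deep in it and moves along the cradle's x axis
- catch (a joint): height in m of the sprung ball catch (red-topped pin in the socket block's top): 0 at rest; it rises about 2 mm while the ridge on the plug passes under it in the first 10 mm of the pull, then drops back. Pulling past it takes roughly 10 N.
- stand: inspection stand, fixed, heading varies: white-edged base plate 250 (x) x 125 (y) x 12 mm with a black mat, two green notched rests, and a steel post 12 mm thick, 200 mm high, at x = 115, y = 45 mm. Origin on the shelf, 20 mm to the -x side of the plate's middle; the handpiece lies along its x axis, head towards +x.
- collar: red collar with a white line round its middle, 24 mm across, 10 mm high, clamped on the stand's post (fixed); origin on the post's axis at the white line, 118 to 165 mm above the shelf. The line marks the height for the middle plane of the lens. A thumbscrew sticks out 26 mm along its y axis.
- handpiece: steel turbine handpiece, loose in the green rests, 133 mm long, tube 16 mm thick, tube axis 38 mm above the shelf; origin on the tube axis under the head; the tube runs to -x, head at the +x end
- handpiece_head (a point): middle of the handpiece head's upturned face (13 mm across, dark hole in it), 53 mm above the shelf: the lens centre belongs straight above it
- green_tray: faded green plastic tray with instruments, 240 x 150 x 18 mm, origin at the centre of its underside; to be left alone
- brass_tray: tarnished brass tray with two small pots, 200 x 130 x 16 mm, origin at the centre of its underside; to be left alone
- bowl: white rubber bowl, 110 mm across, 52 mm high, origin at the centre of its underside; to be left alone
- jar: glass jar with steel lid, 68 mm across, 95 mm high, origin at the centre of its underside; to be left alone
Not all that is in view belongs to the job. Leave any pink look-alike of the loupe alone.

How it is judged:
On the way, in this order (a step that is already met when the one before it is completed fails the run):
1. the plug is pulled right out of the socket and the loupe is held (x of plug_tip in the frame of socket_mouth above 0.002 m and contact force between loupe and the fingers above 1 N), for 0.1 s.
2. the lens is held still for three seconds over the handpiece head, level and at the collar's height (horizontal distance between loupe and handpiece_head below 0.01 m and z of loupe in the frame of collar between -0.006 and 0.006 m and angle between loupe's own z axis and vertical below 0.1 rad and linear speed of loupe below 0.02 m/s and contact force between loupe and the fingers above 1 N), for 3 s.
At the end, for the whole second after the job is handed in: Still held by its handle and still, lens centre within 10 mm of straight above the handpiece head and within 6 mm of the height of the collar's white line, tilted under 0.1 rad, touching neither stand, collar nor handpiece; handpiece within 6 mm of its place (all of step 2 and horizontal distance between the grasp point and loupe above 0.045 m and contact force between loupe and stand below 0.2 N and contact force between loupe and collar below 0.2 N and contact force between loupe and handpiece below 0.2 N and distance of handpiece_head from where it was at the start of the episode below 0.006 m); the arm keeps its last pose, push and grip.
It fails at once if the handpiece is disturbed (distance of handpiece_head from where it was at the start of the episode above 0.006 m).
It fails at once if a tray, the bowl or the jar is pushed more than 15 mm (distance of any of green_tray, brass_tray, bowl, jar from where it was at the start of the episode above 0.015 m).
It also fails if it takes over 56 s, if anything falls off the work surface, if the arm or the gripper's body presses on something with over 40 N, if the wrist force passes 120 N, or if a joint passes its speed limit or range.

### The arm

A 6-joint arm with a two-finger parallel gripper is mounted at the origin on the work surface. World frame = base frame: x ahead of the robot, y to its left, z up, the work surface at z = 0. Lengths are in m, angles in rad, forces in N, time in s.
With the tool pointing down it reaches from about 0.3 to 0.85 m from the base axis. Payload 4.2 kg.
Tool frame: the origin (TCP) lies midway between the tips of the shut fingers; the grasp point (between the pads) lies 19 mm behind it; z points along the fingers, x is the direction in which the jaws open and shut, and the axes are right-handed (so a half turn about z gives the same grasp; the last joint's range is limited). The gripper opens to 91 mm and grips with 3 to 60 N. Pads are 32 mm wide; open, the fingers measure 118 mm over their backs; the gripper's body (76 mm by 178 mm) begins 60 mm behind the grasp point.
Start: joints at [1.329, 0.32, 1.565, -0, 1.257, -0.02], TCP at [0.126, 0.561, 0.214] pointing down, gripper open.
Joint ranges: [-3.11, 3.11], [-0.84, 2.01], [0.21, 2.61], [-1.34, 4.49], [0.05, 2.63], [-2.56, 2.56]. Speed limits (rad/s): [2.57, 2.57, 3.14, 3.14, 3.14, 3.14].

### API

Orientations are given as a unit quaternion [w, x, y, z].
In Python, from bench import get_obs, read_camera, camera_params, hand_in gives the robot as it stands. The module is installed in compiled form; this text tells all that it offers.
- The arm moves only by the tool servo_tool, never from a script. Its argument "series" is one flat list of numbers, 4 for each row, row after row: the shift along the tool's x, y, z in cm, then the turn about the tool's z in degrees. In form: [tx, ty, tz, twist, tx, ty, tz, twist, ...]. A call has exactly 5 rows; each row is the pose to reach, as a shift and turn from the pose commanded when the call began, along the tool's axes at that moment; what a row does not reach only later rows make up. A row lasts 1/12 s, in which the tool goes at most 41.7 mm and 7.16 degrees, less where a joint would pass 70% of its speed; a pose out of reach is approached as far as the arm can. A call with a gripper value outside its range is refused whole. "jaw" is the opening, from 0 (shut) to 1 (fully open), set as the call begins (left out, the last holds). The fingers move at their own pace and stop on an object; "grip_force" is the grip in N (left out, the last holds). Time passes only in rows, so rows that repeat a pose let the fingers close, or fill a call up. It gives the time, the measured TCP pose, the force and the opening at its end, in the units of the state.
- get_obs(): the state, without advancing time (a new reading comes with each control period).
- read_camera(name): name is "scene" or "top"; returns the picture (480x640x3 uint8, red, green, blue); there is no depth.
- camera_params(name): a dict with "K" (3x3 intrinsics, pixels), "extrinsics" (4x4, takes a point from camera to world coordinates). Camera axes: x right, y down, z forward; pixel columns grow to the right and rows downward; lengths in m; the calibration is good to about 2 mm. A picture is of the moment at which its call begins. camera_params takes no time and is no camera call.
- hand_in(): hands the job in, once; it reports no verdict.
The state is a dict: "clock": time; "joint_pos": joint angles; "qd": joint speeds; "joint_torque": joint torques, N m; "ee_pos": TCP position; "tcp_rot": TCP orientation; "wrist_force": force on the tool from outside, world axes, zero at the start; "ft_torque": the same for the moment, N m; "gripper_width": opening from 0.0 (shut) to 1.0 (fully open).
Only numpy, scipy, OpenCV 4.12 (cv2) and the standard library are available. Lean on these libraries where they do the work, as an engineer would, in place of code of your own. Each camera call takes 0.05 s, during which the arm holds its last target.

## Working session

There is one attempt and no reset: what is moved stays moved. The work goes in short steps, Python scripts to look and compute and a tool call to move; the robot and the scene stay as the last step left them, time stands still between calls to the robot, and variables do not carry over. Pictures are saved under pics/ and viewed, and the job is handed in when it is done.

Besides the shell and the picture viewer there is one more tool, called by a JSON object that holds its "fn" and its "kwargs", one argument or row to a line. servo_tool: Moves the arm, as the interface text tells. Its arguments: {"type":"object","properties":{"series":{"type":"array","items":{"type":"number"}},"jaw":{"type":"number"},"grip_force":{"type":"number"}},"required":["series"]}

```bash
mkdir -p pics; python3 - <<'E'
from bench import *
import cv2
o=get_obs();print(o)
for n in("scene","top"):
    p=camera_params(n);print(n,p["K"].round(1).tolist(),p["extrinsics"].round(4).tolist())
    cv2.imwrite(f"pics/{n}0.png",read_camera(n)[:,:,::-1])
E
```

```text
{'clock': 0.0, 'joint_pos': array([ 1.32894978e+00,  3.20259600e-01,  1.56562625e+00, -4.17254853e-06,
        1.25739491e+00, -1.99950672e-02]), 'qd': array([-0.00014063, -0.00106076,  0.00203238,  0.00116422,  0.00041863,
       -0.00192308]), 'joint_torque': array([ 1.20428620e-03, -4.12446570e+01, -2.31973189e+01,  7.28148851e-02,
        4.56292438e-02, -1.56745873e-04]), 'ee_pos': array([0.12640255, 0.56043801, 0.21315932]), 'tcp_rot': array([ 5.15387279e-04,  7.81035841e-01,  6.24485630e-01, -6.68435793e-04]), 'wrist_force': array([-0.625979  , -0.30377391,  0.19757417]), 'ft_torque': array([-0.02015187,  0.01144607,  0.01605495]), 'gripper_width': 0.9992300467529122}
scene [[600.5, 0.0, 318.0], [0.0, 600.5, 244.0], [0.0, 0.0, 1.0]] [[-0.7543, 0.5352, -0.3801, 1.0617], [0.6565, 0.6089, -0.4453, 0.6819], [-0.0069, -0.5854, -0.8107, 1.3239], [0.0, 0.0, 0.0, 1.0]]
top [[464.0, 0.0, 324.4], [0.0, 464.0, 237.9], [0.0, 0.0, 1.0]] [[0.0212, -0.9959, 0.0879, 0.3948], [-0.9996, -0.0196, 0.019, -0.0068], [-0.0172, -0.0882, -0.996, 1.336], [0.0, 0.0, 0.0, 1.0]]
```

View pics/scene0.png

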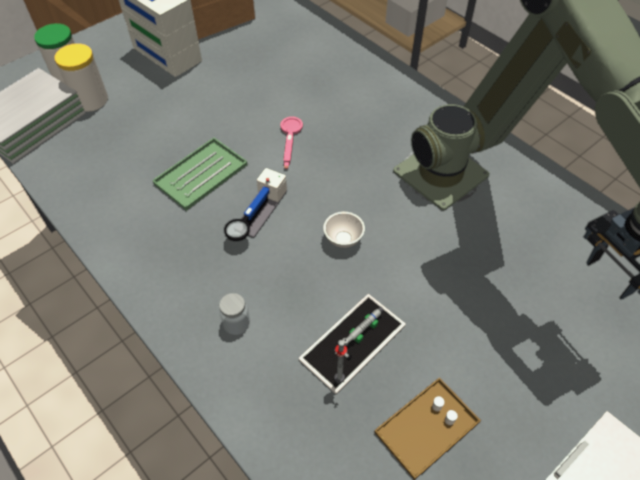

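View pics/top0.png

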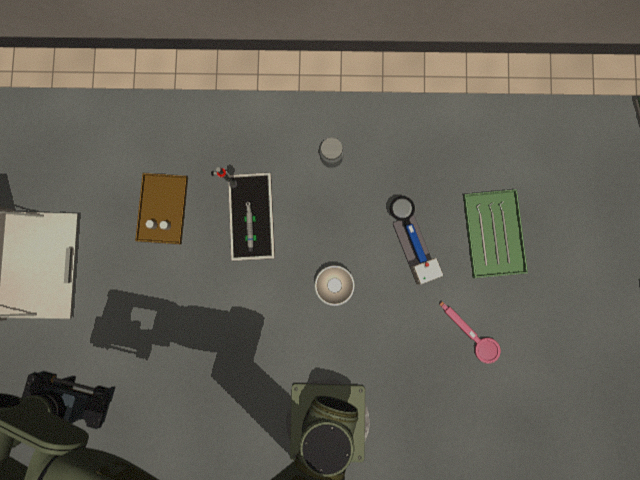

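The top view shows the loupe lens at about (401,208), its socket block at (428,271), the handpiece head at about (248,205) and the red collar at about (219,174). The pink decoy is at (470,335). I'll zoom in on these.

```bash
cat > h.py <<'E'
import numpy as np,cv2
from bench import *
P={n:camera_params(n) for n in("scene","top")}
def ray(n,u,v):
    p=P[n];d=np.linalg.inv(p["K"])@[u,v,1.];T=p["extrinsics"];return T[:3,3],T[:3,:3]@d
def onz(n,u,v,z):
    o,d=ray(n,u,v);return o+d*(z-o[2])/d[2]
def proj(n,X):
    p=P[n];T=p["extrinsics"];c=T[:3,:3].T@(np.asarray(X,float)-T[:3,3]);q=p["K"]@c;return q[:2]/q[2]
def tri(a,b):
    (o1,d1),(o2,d2)=ray("scene",*a),ray("top",*b);A=np.c_[d1,-d2];s=np.linalg.lstsq(A,o2-o1,rcond=None)[0]
    p,q=o1+d1*s[0],o2+d2*s[1];return (p+q)/2,np.linalg.norm(p-q)
E
python3 - <<'E'
import cv2
s=cv2.imread("pics/scene0.png");t=cv2.imread("pics/top0.png")
def c(im,x,y,w,h,k):return cv2.resize(im[y:y+h,x:x+w],None,fx=k,fy=k,interpolation=cv2.INTER_CUBIC)
cv2.imwrite("pics/a.png",cv2.hconcat([c(t,380,185,80,110,5),c(t,205,160,80,110,5)]))
cv2.imwrite("pics/b.png",cv2.hconcat([c(s,215,160,80,110,5),c(s,300,290,80,110,5)]))
E
```

```text
(no output)
```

View pics/a.png

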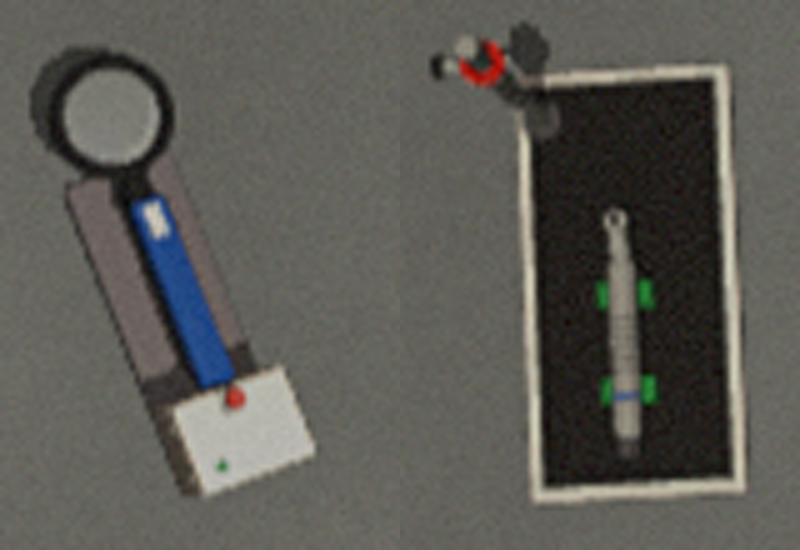

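View pics/b.png

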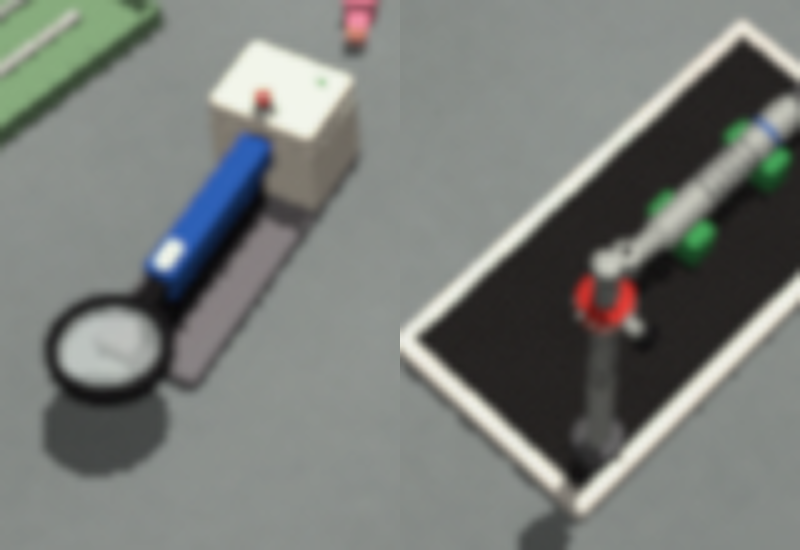

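```bash
cat > m.py <<'E'
from h import *
s=cv2.imread("pics/scene0.png");t=cv2.imread("pics/top0.png")
K=8
def up(im,x,y,w,h):return cv2.resize(im[y:y+h,x:x+w],None,fx=K,fy=K,interpolation=cv2.INTER_CUBIC)
def back(p,x,y):return (np.array(p)+.5)/K-.5+[x,y]
def mom(mask,x,y):
    n,l,st,c=cv2.connectedComponentsWithStats(mask.astype(np.uint8));i=1+np.argmax(st[1:,4]);return back(c[i],x,y),(l==i),st[i,4]/K/K
R={}
for nm,im,bx in(("top",t,(380,185,80,110)),("scene",s,(215,160,80,110))):
    c=up(im,*bx);hsv=cv2.cvtColor(c,cv2.COLOR_BGR2HSV);x,y=bx[:2]
    blue=(hsv[...,0]>100)&(hsv[...,0]<130)&(hsv[...,1]>120)
    m,l,a=mom(blue,x,y);ct=max(cv2.findContours(l.astype(np.uint8),0,2)[0],key=cv2.contourArea)
    r=cv2.minAreaRect(ct);print(nm,"blue",m,a,[back(p,x,y).round(2).tolist() for p in cv2.boxPoints(r)])
    # glass: bright, low-sat disc in ring
    h2=180 if nm=="top" else 800
    red=((hsv[...,0]<8)|(hsv[...,0]>172))&(hsv[...,1]>130)
    print(" red pin",mom(red,x,y)[0])
    lo=hsv[...,2]>130
    lens=np.zeros(lo.shape,bool)
    if nm=="top": lens[8*8:8*32,8*10:8*35]=1
    else: lens[8*58:8*82,8*8:8*34]=1
    m,l,a=mom((hsv[...,2]>110)&lens&(hsv[...,1]<60),x,y)
    ct=max(cv2.findContours(l.astype(np.uint8),0,2)[0],key=cv2.contourArea);e=cv2.fitEllipse(ct);print(" lens",m,a,back(e[0],x,y),np.array(e[1])/K)
for nm,im,bx in(("top",t,(205,160,80,110)),("scene",s,(290,285,125,115))):
    c=up(im,*bx);hsv=cv2.cvtColor(c,cv2.COLOR_BGR2HSV);x,y=bx[:2]
    red=((hsv[...,0]<8)|(hsv[...,0]>172))&(hsv[...,1]>130)
    m,l,a=mom(red,x,y);print(nm,"collar red",m,a); ct=max(cv2.findContours(l.astype(np.uint8),0,2)[0],key=cv2.contourArea);print(" circ",back(cv2.minEnclosingCircle(ct)[0],x,y), back(cv2.boundingRect(ct)[:2],x,y),np.array(cv2.boundingRect(ct)[2:])/K)
    dark=(hsv[...,2]<60); dark=cv2.morphologyEx(dark.astype(np.uint8),cv2.MORPH_CLOSE,np.ones((9,9)))
    m,l,a=mom(dark,x,y)
    ct=max(cv2.findContours(l.astype(np.uint8),0,2)[0],key=cv2.contourArea);r=cv2.minAreaRect(ct)
    cr=[back(p,x,y).round(2).tolist() for p in cv2.boxPoints(r)];print(" mat",cr)
    if nm=="top":print("  world",[onz(nm,*p,.012)[:2].round(4).tolist() for p in cr])
    gr=(hsv[...,0]>45)&(hsv[...,0]<85)&(hsv[...,1]>120)
    n,l,st,cc=cv2.connectedComponentsWithStats(gr.astype(np.uint8));print(" green",[(back(cc[i],x,y).round(2).tolist(),st[i,4]//64) for i in range(1,n) if st[i,4]>200])
E
python3 m.py
```

```text
top blue [416.21903465 244.43749293] 276.171875 [[404.15, 225.57], [411.9, 222.45], [427.13, 260.26], [419.38, 263.38]]
 red pin [426.44241679 264.09975416]
 lens [401.91437371 207.96155709] 258.09375 [401.90804863 208.01516914] [17.72169304 18.47517776]
scene blue [257.57841018 202.42072103] 294.5 [[241.68, 215.27], [263.91, 184.86], [272.15, 190.88], [249.93, 221.3]]
 red pin [267.1875  179.84375]
 lens [236.17217758 228.94869841] 239.640625 [236.17790222 228.98119354] [15.04071331 20.1194458 ]
top collar red [221.68554479 172.95469694] 43.953125
 circ [221.06607437 172.22450542] [216.4375 167.9375] [9.25  8.875]
 mat [[223.52, 174.34], [266.71, 171.77], [271.64, 254.59], [228.45, 257.16]]
  world [[0.6916, 0.3162], [0.7014, 0.1904], [0.4607, 0.1685], [0.4509, 0.2922]]
 green [([244.89, 218.61], np.int32(11)), ([253.77, 218.42], np.int32(20)), ([254.43, 237.56], np.int32(21)), ([245.7, 238.02], np.int32(11))]
scene collar red [340.62328801 349.84629317] 78.71875
 circ [340.84960175 348.31425858] [334.0625 344.3125] [13.625 10.75 ]
 mat [[304.23, 357.29], [365.15, 293.89], [396.15, 323.68], [335.23, 387.08]]
 green [([366.16, 315.64], np.int32(5)), ([374.15, 323.57], np.int32(39)), ([351.32, 329.55], np.int32(4)), ([358.97, 338.2], np.int32(39))]
```

```bash
python3 - <<'E'
import cv2
s=cv2.imread("pics/scene0.png");t=cv2.imread("pics/top0.png")
def c(im,x,y,w,h,k):return cv2.resize(im[y:y+h,x:x+w],None,fx=k,fy=k,interpolation=cv2.INTER_NEAREST)
cv2.imwrite("pics/c.png",cv2.hconcat([c(t,210,162,25,38,15),c(t,238,195,25,38,15)]))
cv2.imwrite("pics/d.png",c(s,325,320,40,35,16))
E
```

```text
(no output)
```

View pics/c.png

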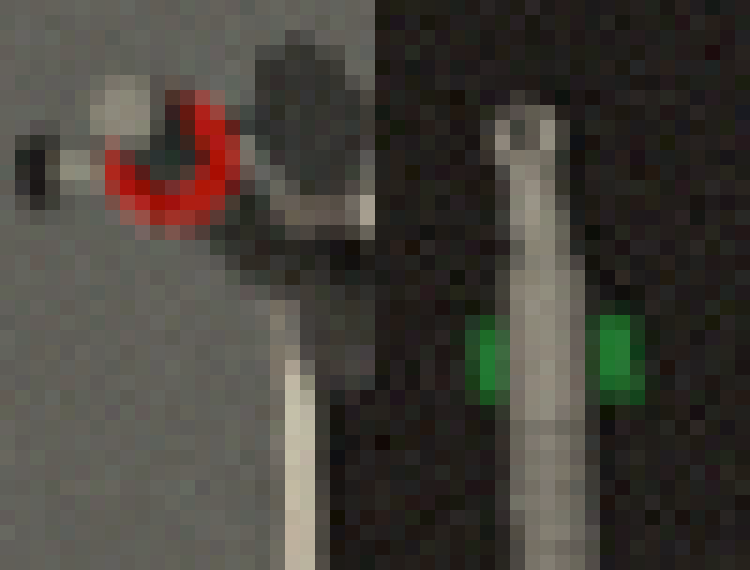

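View pics/d.png

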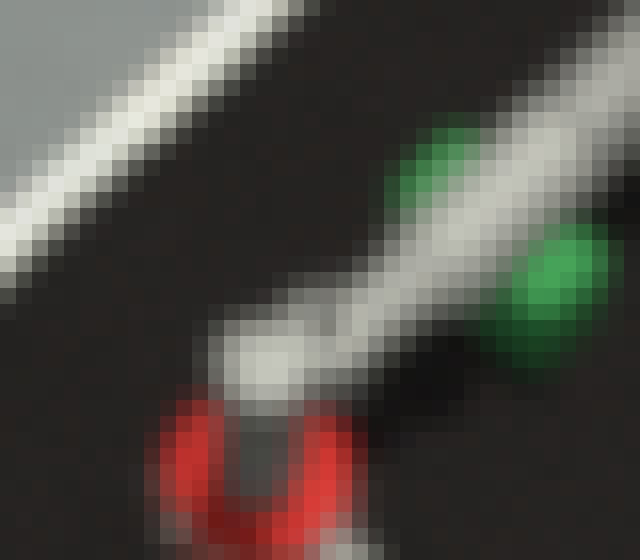

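```bash
python3 - <<'E'
from h import *
np.set_printoptions(precision=4,suppress=True)
hd=onz("top",247.9,203.5,.053);print("head",hd,"scene proj",proj("scene",hd))
print("post top",tri((341.2,342.3),(217.5,168.5)))
pt=onz("top",217.5,168.5,.2);print(pt,proj("scene",pt))
print("collar tri",tri((340.9,349.4),(221.,172.5)))
mat=np.array([onz("top",*p,.012)[:2] for p in [[223.52,174.34],[266.71,171.77],[271.64,254.59],[228.45,257.16]]])
c=mat.mean(0);ax=(mat[0]+mat[1]-mat[2]-mat[3]);ax/=np.linalg.norm(ax);y=np.array([-ax[1],ax[0]])
print("mat c",c,"yaw",np.arctan2(ax[1],ax[0]),"origin",c-.02*ax,"post",c+.095*ax+.045*y)
for z in(.12,.13,.14,.15,.16):
    print(z,onz("top",221,172.5,z)[:2],onz("scene",340.9,349.4,z)[:2])
print("lens top",onz("top",401.9,208.0,.056),"scene",onz("scene",236.18,228.98,.056),tri((236.18,228.98),(401.9,208)))
b=np.array([[404.15,225.57],[411.9,222.45],[427.13,260.26],[419.38,263.38]])
bw=np.array([onz("top",*p,.06)[:2] for p in b]);f=(bw[0]+bw[1])/2;k=(bw[2]+bw[3])/2;print("handle",f,k,f-k,np.linalg.norm(f-k),"yaw",np.arctan2(*(f-k)[::-1]))
b=np.array([[241.68,215.27],[263.91,184.86],[272.15,190.88],[249.93,221.3]])
print("blue tri",tri((257.58,202.42),(416.2,244.4)))
E
```

```text
head [0.6006 0.2342 0.053 ] scene proj [344.8218 340.0518]
post top (array([0.6636, 0.2855, 0.2018]), np.float64(8.280913508621977e-05))
[0.6641 0.286  0.2   ] [341.2168 342.9907]
collar tri (array([0.6622, 0.285 , 0.1659]), np.float64(0.0010216716018261191))
mat c [0.5761 0.2418] yaw 0.09490651714382974 origin [0.5562 0.2399] post [0.6665 0.2956]
0.12 [0.6723 0.2968] [0.6467 0.2688]
0.13 [0.67   0.2943] [0.6502 0.2723]
0.14 [0.6677 0.2918] [0.6536 0.2757]
0.15 [0.6654 0.2893] [0.657  0.2791]
0.16 [0.6632 0.2868] [0.6605 0.2826]
lens top [ 0.5954 -0.1959  0.056 ] scene [ 0.5981 -0.1953  0.056 ] (array([ 0.5964, -0.1969,  0.0528]), np.float64(0.001518970887469586))
handle [ 0.5504 -0.2124] [ 0.447  -0.2545] [0.1035 0.0421] 0.1117038870010744 yaw 0.3867938774533563
blue tri (array([ 0.4953, -0.2373,  0.0466]), np.float64(0.0005184275078307871))
```

```bash
python3 - <<'E'
from h import *
np.set_printoptions(precision=2,suppress=True)
a=np.linspace(0,2*np.pi,60)
for z in(.145,.15,.155,.16,.165):
  for n in("scene","top"):
    q=np.array([proj(n,[.6638+.012*np.cos(t),.2857+.012*np.sin(t),z+d]) for t in a for d in(-.005,.005)])
    print(z,n,q.min(0),q.max(0))
s=cv2.imread("pics/scene0.png")[340:360,330:352,::-1]
for i,r in enumerate(s): print(340+i,' '.join('%3d'%(p[0]-(int(p[1])+p[2])//2) for p in r),'|',' '.join('%3d'%p[1] for p in r))
t=cv2.imread("pics/top0.png")[164:182,212:230,::-1]
for i,r in enumerate(t): print(164+i,' '.join('%3d'%(p[0]-(int(p[1])+p[2])//2) for p in r))
E
```

```text
0.145 scene [334.92 348.29] [346.26 360.64]
0.145 top [217.76 168.62] [227.79 178.5 ]
0.15 scene [334.96 347.25] [346.33 359.63]
0.15 top [217.29 168.17] [227.36 178.08]
0.155 scene [335.  346.2] [346.41 358.62]
0.155 top [216.81 167.71] [226.92 177.67]
0.16 scene [335.03 345.15] [346.48 357.6 ]
0.16 top [216.33 167.24] [226.49 177.25]
0.165 scene [335.07 344.09] [346.56 356.57]
0.165 top [215.85 166.78] [226.05 176.83]
340   4   4   4   4   3   3   3   3   2   4 132 132 131 132 132   4 132 132 132 132   3   2 |  35  35  34  35  35  35  36  42  68 107 133 144 156 165 147 129 161 179 161 133 101  68
341   3   3   3   4   3   4   4   3   4 131 132 132 131 132 132 132 133 133   3   3   2   1 |  34  34  35  35  36  35  36  51  95 145 174 184 188 186 171 161 173 166 130  92  59  33
342   3   3   3   4   4   3   3   3   3 132 131 132 132 132 132 132 132 131   2   2   1   1 |  34  35  35  35  36  35  37  57 107 158 188 196 198 190 174 166 159 133  89  52  30  20
343   4   4   3   4   3   4   5   4   4 131 131 132 132 132 131   2   3   2   2   2   1   1 |  34  34  35  35  36  34  35  52 101 
[... 3823 characters left out ...]
  45 109 142 149 146 150 149  98  18   2 254  11  12
176   5   2   4   3 255   6  43  77 108 117 103  92  35   1   2   5  10  16
177   3   4   4   4   4   3   3  19  24  43  37  21   1   4   5   3 255   6
178   7   7   1   6   5   5   3   2   0   1   5   1   0   1   3  10   4   5
179  11   2   4   6   3   6   2   4   2   4   5   5   4   4   8   9   2   2
180   4   3   8   2   6   5   1   7   6   4   3   3   6   2   2 255   6  10
181   5   5   5   4 255   5   5   5   4   5   7   3   4   3   9   3   7   4<stdin>:9: RuntimeWarning: overflow encountered in scalar add
<stdin>:11: RuntimeWarning: overflow encountered in scalar subtract
<stdin>:11: RuntimeWarning: overflow encountered in scalar add
```

```bash
python3 - <<'E'
from h import *
np.set_printoptions(precision=2,suppress=True)
a=np.linspace(0,2*np.pi,90)
def ext(n,r,z,x=.6638,y=.2857):
    q=np.array([proj(n,[x+r*np.cos(t),y+r*np.sin(t),z]) for t in a]);return q.min(0),q.max(0),q.mean(0)
print("disc",ext("scene",.006,.2),ext("top",.006,.2))
for z in(.155,.16,.165):
    print(z,"bot",ext("scene",.012,z-.005)[1],"line",ext("scene",.012,z), "topface",ext("scene",.012,z+.005))
    print("   top: bot",ext("top",.012,z-.005)[:2],"topface",ext("top",.012,z+.005)[:2])
E
```

```text
disc (array([338.3 , 340.18]), array([344.11, 345.46]), array([341.18, 342.84])) (array([215.23, 166.24]), array([220.01, 170.96]), array([217.62, 168.57]))
0.155 bot [346.27 358.62] line (array([335.04, 347.25]), array([346.34, 357.6 ]), array([340.64, 352.45])) topface (array([335.07, 346.2 ]), array([346.41, 356.57]), array([340.7 , 351.41]))
   top: bot (array([217.76, 168.62]), array([226.93, 177.67])) topface (array([216.81, 167.71]), array([226.05, 176.83]))
0.16 bot [346.34 357.6 ] line (array([335.07, 346.2 ]), array([346.41, 356.57]), array([340.7 , 351.41])) topface (array([335.11, 345.14]), array([346.49, 355.54]), array([340.75, 350.36]))
   top: bot (array([217.29, 168.17]), array([226.49, 177.25])) topface (array([216.33, 167.24]), array([225.61, 176.4 ]))
0.165 bot [346.41 356.57] line (array([335.11, 345.14]), array([346.49, 355.54]), array([340.75, 350.36])) topface (array([335.15, 344.08]), array([346.56, 354.5 ]), array([340.81, 349.31]))
   top: bot (array([216.81, 167.71]), array([226.05, 176.83])) topface (array([215.84, 166.78]), array([225.16, 175.97]))
```

```bash
python3 - <<'E'
from h import *
t=cv2.imread("pics/top0.png")
x,y=205,160;K=10
c=cv2.resize(t[y:y+110,x:x+80],None,fx=K,fy=K,interpolation=cv2.INTER_CUBIC)
# plate white edges outer lines: sample threshold crossings along rows (left/right edges)
g=cv2.cvtColor(c,cv2.COLOR_BGR2GRAY);g=cv2.GaussianBlur(g,(9,9),0)
W=(g>140).astype(np.uint8)
n,l,st,cc=cv2.connectedComponentsWithStats(W);i=1+np.argmax(st[1:,2]*st[1:,3])
p=np.argwhere(l==i)[:,::-1].astype(float);q=(p+.5)/K-.5+[x,y]
def fit(m):
    vx,vy,a,b=cv2.fitLine(q[m].astype(np.float32),cv2.DIST_HUBER,0,.01,.01).ravel();return np.array([a,b]),np.array([vx,vy])
u,v=q[:,0],q[:,1]
R=fit((v>180)&(v<250)&(u>262));L=fit((v>195)&(v<250)&(u<238));B=fit((u>236)&(u<266)&(v>250));T=fit((u>238)&(u<264)&(v<182))
def X(a,b):
    s=np.linalg.solve(np.c_[a[1],-b[1]],b[0]-a[0]);return a[0]+a[1]*s[0]
C=[X(L,T),X(R,T),X(R,B),X(L,B)];print(np.round(C,2))
w=np.array([onz("top",*k,.012)[:2] for k in C]);print(w.round(4))
print(np.linalg.norm(w-np.roll(w,-1,0),axis=1))
c=w.mean(0);ax=w[0]+w[1]-w[2]-w[3];ax/=np.linalg.norm(ax);yy=np.array([-ax[1],ax[0]])
o=c-.02*ax;print("c",c,"yaw",np.arctan2(ax[1],ax[0]),"o",o,"post",o+.115*ax+.045*yy)
hd=np.array([.6006,.2342]);print("head in stand",(hd-o)@ax,(hd-o)@yy)
E
```

```text
[[228.61 175.72]
 [268.79 173.36]
 [272.7  256.47]
 [231.97 258.91]]
[[0.6878 0.3011]
 [0.6968 0.1842]
 [0.4554 0.1653]
 [0.446  0.2819]]
[0.11730265 0.24210584 0.11702139 0.24252404]
c [0.57151138 0.23311618] yaw 0.07875403579877092 o [0.55157337 0.23154273] post [0.66267666 0.28545061]
head in stand 0.04908372278855469 -0.0012080198146219524
```

```bash
cat >> h.py <<'E'
from scipy.spatial.transform import Rotation as Ro
def rot(o): w,x,y,z=o["tcp_rot"];return Ro.from_quat([x,y,z,w])
def plan(tx,yaw=None):
    o=get_obs();R=rot(o).as_matrix();p=o["ee_pos"]
    print("t",round(o["clock"],2),"tcp",p.round(4),"yaw",np.arctan2(R[1,0],R[0,0]).round(4),"z",R[:,2].round(4),"F",o["wrist_force"].round(2),"M",o["ft_torque"].round(2),"w",round(o["gripper_width"],3),"q",o["joint_pos"].round(2))
    if tx is not None: print(" shift cm",(R.T@(np.array(tx)-p)*100).round(2))
    if yaw is not None: print(" twist deg",np.degrees(-((yaw-np.arctan2(R[1,0],R[0,0])+np.pi)%(2*np.pi)-np.pi)).round(2))
E
python3 - <<'E'
from h import *
np.set_printoptions(precision=4,suppress=True)
t=cv2.imread("pics/top0.png");x,y=380,185;K=10
c=cv2.resize(t[y:y+110,x:x+80],None,fx=K,fy=K,interpolation=cv2.INTER_CUBIC);hsv=cv2.cvtColor(c,cv2.COLOR_BGR2HSV)
bl=((hsv[...,0]>100)&(hsv[...,0]<130)&(hsv[...,1]>120))
L,Rr=[],[]
for r in range(450,720):
    k=np.flatnonzero(bl[r])
    if len(k): L.append((k[0],r));Rr.append((k[-1]+1,r))
for nm,e,z in(("L top",L,.06),("L bot",L,.04),("R",Rr,.06)):
    q=(np.array(e)+.5)/K-.5+[x,y];w=np.array([onz("top",*k,z)[:2] for k in q])
    vx,vy,a,b=cv2.fitLine(w.astype(np.float32),cv2.DIST_HUBER,0,.01,.01).ravel();s=np.sign(vx);vx*=s;vy*=s
    print(nm,"yaw",np.arctan2(vy,vx),"y at x=.5085:",b+(.5085-a)*vy/vx)
# white block top
g=((hsv[...,2]>170)&(hsv[...,1]<40)).astype(np.uint8);g[:700]=0
ct=max(cv2.findContours(g,0,2)[0],key=cv2.contourArea);r=cv2.minAreaRect(ct);b=(cv2.boxPoints(r)+.5)/K-.5+[x,y]
w=np.array([onz("top",*k,.072)[:2] for k in b]);print(w, np.linalg.norm(w-np.roll(w,-1,0),axis=1),[np.arctan2(*(w[i]-w[i-1])[::-1]) for i in range(4)],w.mean(0))
plan([.48,-.10,.22],-1.194)
E
```

```text
L top yaw 0.38614896 y at x=.5085: -0.21823181
L bot yaw 0.38614932 y at x=.5085: -0.22227009
R yaw 0.3842379 y at x=.5085: -0.24106249
[[ 0.4335 -0.2273]
 [ 0.4577 -0.287 ]
 [ 0.4119 -0.3047]
 [ 0.3877 -0.2452]] [0.0644 0.0491 0.0642 0.0491] [np.float64(0.37285993762339814), np.float64(-1.184473891485852), np.float64(-2.773277282191549), np.float64(1.956515054013227)] [ 0.4227 -0.266 ]
t 0.1 tcp [0.1264 0.5605 0.2132] yaw 1.349 z [-0.0003 -0.0015 -1.    ] F [0.61 0.17 0.53] M [ 0.07 -0.03 -0.04] w 1.001 q [ 1.33  0.32  1.57 -0.    1.26 -0.02]
 shift cm [-56.65  49.02  -0.59]
 twist deg 145.7
```

```bash
python3 - <<'E'
from h import *
plan([.5085,-.23,.2132],-1.188)
E
```

```text
t 0.1 tcp [0.1264 0.5605 0.2132] yaw 1.349 z [-3.0e-04 -1.5e-03 -1.0e+00] F [0.61 0.17 0.53] M [ 0.07 -0.03 -0.04] w 1.001 q [ 1.33  0.32  1.57 -0.    1.26 -0.02]
 shift cm [-68.71  54.66   0.11]
 twist deg 145.36
```

{"fn": "servo_tool", "kwargs": {
  "series": [-3.1,2.5,0,7,-6.2,5,0,14,-9.3,7.5,0,21,-12.4,10,0,28,-15.5,12.5,0,35],
  "jaw": 1
}}

```text
clock: 0.52
ee_pos: [0.2145, 0.3803, 0.2135]
tcp_rot: [0.0, 0.934, 0.358, -0.0]
wrist_force: [0.4, 0.8, -0.9]
gripper_width: 0.997
```

```bash
python3 - <<'E'
from h import *
plan([.5085,-.23,.2132],-1.188)
E
```

```text
t 0.52 tcp [0.2145 0.3803 0.2135] yaw 0.733 z [-2.e-04 -8.e-04 -1.e+00] F [ 0.39  0.8  -0.9 ] M [-0.04 -0.02 -0.01] w 0.997 q [ 1.03  0.1   1.85 -0.    1.19  0.3 ]
 shift cm [-18.99  65.02   0.07]
 twist deg 110.07
```

{"fn": "servo_tool", "kwargs": {
  "series": [-1.1,3.9,0,7,-2.2,7.8,0,14,-3.3,11.7,0,21,-4.4,15.6,0,28,-5.5,19.5,0,35]
}}

```text
clock: 0.93
ee_pos: [0.305, 0.1991, 0.2139]
tcp_rot: [-0.0, 0.998, 0.061, 0.0]
wrist_force: [1.4, -0.3, -1.1]
gripper_width: 1.002
```

```bash
python3 - <<'E'
from h import *
plan([.5085,-.23,.2132],-1.188)
E
```

```text
t 0.93 tcp [0.305  0.1991 0.2139] yaw 0.1219 z [ 2.e-04  1.e-04 -1.e+00] F [ 1.38 -0.29 -1.08] M [-0.08 -0.02  0.04] w 1.002 q [ 0.55 -0.02  1.98 -0.    1.18  0.42]
 shift cm [14.98 45.06  0.07]
 twist deg 75.05
```

{"fn": "servo_tool", "kwargs": {
  "series": [1.2,3.7,0,7,2.4,7.4,0,14,3.6,11.1,0,21,4.8,14.8,0,28,6,18.5,0,35]
}}

```text
clock: 1.35
ee_pos: [0.3879, 0.0231, 0.2139]
tcp_rot: [-0.0, 0.97, -0.243, 0.0]
wrist_force: [0.3, 0.6, 0.8]
gripper_width: 1.004
```

```bash
python3 - <<'E'
from h import *
plan([.5085,-.23,.2132],-1.188)
E
```

```text
t 1.35 tcp [0.3879 0.0231 0.2139] yaw -0.4901 z [ 1.e-04  3.e-04 -1.e+00] F [0.33 0.6  0.79] M [-0.06  0.04 -0.01] w 1.004 q [0.03 0.02 1.94 0.   1.18 0.52]
 shift cm [22.55 16.66  0.06]
 twist deg 39.99
```

{"fn": "servo_tool", "kwargs": {
  "series": [3.2,2.4,0,7,6.4,4.8,0,14,9.6,7.2,0,21,12.8,9.6,0,28,15.5,11.5,0,35]
}}

```text
clock: 1.77
ee_pos: [0.472, -0.1515, 0.2135]
tcp_rot: [0.0, 0.852, -0.524, -0.0]
wrist_force: [0.3, 0.8, 0.6]
gripper_width: 0.997
```

{"fn": "servo_tool", "kwargs": {
  "series": [0,0,0,0,0,0,0,0,0,0,0,0,0,0,0,0,0,0,0,0]
}}

```text
clock: 2.18
ee_pos: [0.4711, -0.1476, 0.214]
tcp_rot: [-0.0, 0.855, -0.519, -0.0]
wrist_force: [-0.0, 0.1, -0.3]
gripper_width: 0.999
```

```bash
python3 - <<'E'
from h import *
plan([.5085,-.23,.2132],-1.188)
E
```

```text
t 2.18 tcp [ 0.4711 -0.1476  0.214 ] yaw -1.0924 z [-1.e-04  4.e-04 -1.e+00] F [-0.02  0.07 -0.25] M [-0.1   0.1  -0.01] w 0.999 q [-0.33  0.19  1.74  0.    1.21  0.77]
 shift cm [9.04 0.47 0.08]
 twist deg 5.48
```

{"fn": "servo_tool", "kwargs": {
  "series": [3.2,0.2,0,2,6.4,0.3,0,4,9.0,0.5,1,5.5,9.0,0.5,5,5.5,9.0,0.5,9,5.5]
}}

```text
clock: 2.6
ee_pos: [0.5105, -0.2321, 0.1249]
tcp_rot: [-0.001, 0.828, -0.561, 0.003]
wrist_force: [-0.3, 0.4, -1.0]
gripper_width: 1.003
```

{"fn": "servo_tool", "kwargs": {
  "series": [0,0,0,0,0,0,0,0,0,0,0,0,0,0,0,0,0,0,0,0]
}}

```text
clock: 3.02
ee_pos: [0.5099, -0.2313, 0.1266]
tcp_rot: [-0.0, 0.828, -0.56, 0.002]
wrist_force: [0.3, -0.9, 0.5]
gripper_width: 0.999
```

```bash
python3 - <<'E'
from h import *
plan([.5085,-.23,.031],-1.188)
for n in("scene","top"): cv2.imwrite(f"pics/{n}1.png",read_camera(n)[:,:,::-1])
s=cv2.imread("pics/scene1.png");t=cv2.imread("pics/top1.png")
cv2.imwrite("pics/e.png",cv2.hconcat([cv2.resize(s[130:270,200:330],None,fx=3,fy=3),cv2.resize(t[170:310,360:490],None,fx=3,fy=3)]))
E
```

```text
t 3.02 tcp [ 0.5099 -0.2313  0.1266] yaw -1.1897 z [ 0.0046 -0.0021 -1.    ] F [ 0.31 -0.86  0.46] M [-0.09  0.13  0.07] w 0.999 q [-0.45  0.36  1.73  0.    1.04  0.74]
 shift cm [-0.21  0.12  9.56]
 twist deg -0.1
```

View pics/e.png

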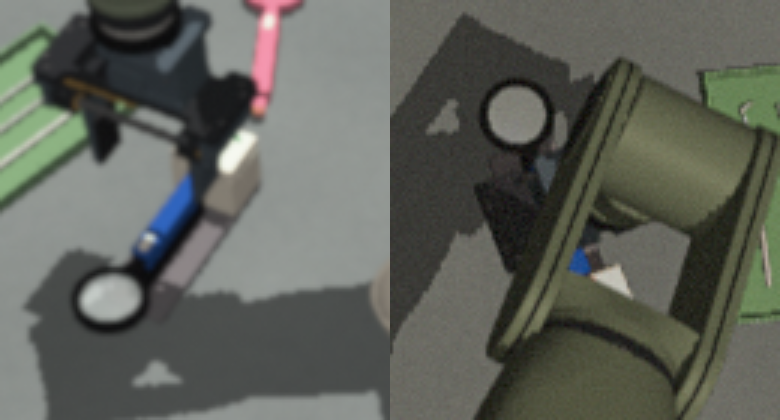

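{"fn": "servo_tool", "kwargs": {
  "series": [-0.2,0.1,2.5,0,-0.2,0.1,5,0,-0.2,0.1,7.5,0,-0.2,0.1,9.5,0,-0.2,0.1,9.5,0]
}}

```text
clock: 3.53
ee_pos: [0.5044, -0.2284, 0.026]
tcp_rot: [0.0, 0.828, -0.561, -0.003]
wrist_force: [-1.3, 1.3, 1.0]
gripper_width: 1.001
```

{"fn": "servo_tool", "kwargs": {
  "series": [0,0,0,0,0,0,0,0,0,0,0,0,0,0,0,0,0,0,0,0],
  "jaw": 0.4
}}

```text
clock: 3.95
ee_pos: [0.5075, -0.2299, 0.0301]
tcp_rot: [-0.0, 0.828, -0.561, 0.001]
wrist_force: [0.4, 0.3, -0.4]
gripper_width: 0.667
```

```bash
python3 - <<'E'
from h import *
plan([.5085,-.23,.031],-1.188)
E
```

```text
t 3.95 tcp [ 0.5075 -0.2299  0.0301] yaw -1.1904 z [ 2.1e-03 -9.0e-04 -1.0e+00] F [ 0.38  0.31 -0.44] M [-0.1   0.07 -0.  ] w 0.667 q [-0.45  0.47  1.85  0.    0.82  0.74]
 shift cm [ 0.05 -0.09 -0.09]
 twist deg -0.14
```

{"fn": "servo_tool", "kwargs": {
  "series": [0,0,0,0,0,0,0,0,0,0,0,0,0,0,0,0,0,0,0,0],
  "jaw": 0.1,
  "grip_force": 30
}}

```text
clock: 4.37
ee_pos: [0.5068, -0.2296, 0.0289]
tcp_rot: [-0.0, 0.828, -0.561, -0.0]
wrist_force: [-0.0, 0.5, -0.2]
gripper_width: 0.298
```

{"fn": "servo_tool", "kwargs": {
  "series": [0,0,0,0,0,0,0,0,0,0,0,0,0,0,0,0,0,0,0,0],
  "jaw": 0
}}

```text
clock: 4.78
ee_pos: [0.5072, -0.2305, 0.0289]
tcp_rot: [0.0, 0.828, -0.56, 0.001]
wrist_force: [1.5, -5.0, -2.7]
gripper_width: 0.219
```

```bash
python3 - <<'E'
from h import *
plan([.5085,-.23,.031],-1.188)
R=rot(get_obs()).as_matrix();print("dock x in tool",R.T@[np.cos(.384),np.sin(.384),0])
E
```

```text
t 4.78 tcp [ 0.5072 -0.2305  0.0289] yaw -1.1894 z [ 9.0e-04 -1.6e-03 -1.0e+00] F [ 1.53 -5.02 -2.73] M [-1.01 -0.05  0.43] w 0.219 q [-0.45  0.47  1.85 -0.    0.82  0.74]
 shift cm [ 0.   -0.14 -0.21]
 twist deg -0.08
dock x in tool [-2.60991236e-03 -9.99996562e-01  2.53980970e-04]
```

{"fn": "servo_tool", "kwargs": {
  "series": [0.05,-0.4,0,0,0.05,-0.8,0,0,0.05,-1.3,0,0,0.05,-1.8,0,0,0.05,-2.2,0,0],
  "grip_force": 40
}}

```text
clock: 5.2
ee_pos: [0.5274, -0.222, 0.0289]
tcp_rot: [0.0, 0.828, -0.561, -0.0]
wrist_force: [-1.1, -1.9, 0.4]
gripper_width: 0.217
```

{"fn": "servo_tool", "kwargs": {
  "series": [0,-0.4,0,0,0,-0.8,0,0,0,-1.2,0,0,0,-1.6,0,0,0,-1.6,0,0]
}}

```text
clock: 5.62
ee_pos: [0.5432, -0.2152, 0.0289]
tcp_rot: [-0.001, 0.828, -0.561, 0.0]
wrist_force: [1.3, 0.5, 0.2]
gripper_width: 0.22
```

```bash
python3 - <<'E'
from h import *
plan([.5085,-.23,.031],-1.188)
for n in("scene","top"): cv2.imwrite(f"pics/{n}2.png",read_camera(n)[:,:,::-1])
s=cv2.imread("pics/scene2.png");t=cv2.imread("pics/top2.png")
cv2.imwrite("pics/e2.png",cv2.hconcat([cv2.resize(s[130:270,200:330],None,fx=3,fy=3),cv2.resize(t[170:310,360:490],None,fx=3,fy=3)]))
E
```

```text
t 5.62 tcp [ 0.5432 -0.2152  0.0289] yaw -1.1903 z [ 9.e-04  6.e-04 -1.e+00] F [1.3  0.5  0.23] M [-0.01  0.06  0.01] w 0.22 q [-0.4   0.51  1.78  0.    0.85  0.79]
 shift cm [ 0.08  3.77 -0.22]
 twist deg -0.13
```

View pics/e2.png

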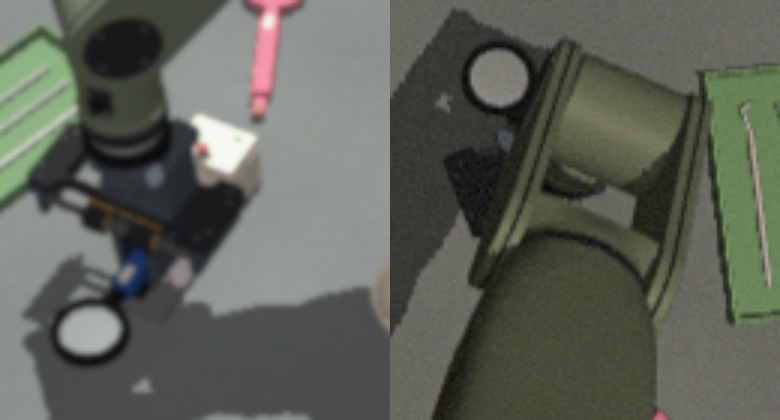

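{"fn": "servo_tool", "kwargs": {
  "series": [0,0,-1.5,0,0,0,-4,0,0,0,-7,0,0,0,-10,0,0,0,-12,0]
}}

```text
clock: 6.13
ee_pos: [0.5426, -0.2161, 0.1512]
tcp_rot: [-0.0, 0.828, -0.561, 0.001]
wrist_force: [1.1, -0.7, -2.3]
gripper_width: 0.215
```

{"fn": "servo_tool", "kwargs": {
  "series": [0,0,0,0,0,0,0,0,0,0,0,0,0,0,0,0,0,0,0,0]
}}

```text
clock: 6.55
ee_pos: [0.5412, -0.2155, 0.1471]
tcp_rot: [0.0, 0.828, -0.561, -0.002]
wrist_force: [0.5, -0.1, -2.4]
gripper_width: 0.213
```

```bash
cat > lens.py <<'E'
from h import *
import sys
def lens(im,guess,r=26,K=8,thr=70):
    x,y=int(guess[0])-r,int(guess[1])-r
    c=cv2.resize(im[y:y+2*r,x:x+2*r],None,fx=K,fy=K,interpolation=cv2.INTER_CUBIC);hsv=cv2.cvtColor(c,cv2.COLOR_BGR2HSV)
    m=((hsv[...,2]>110)&(hsv[...,1]<60)).astype(np.uint8)
    n,l,st,cc=cv2.connectedComponentsWithStats(m)
    ok=[i for i in range(1,n) if 60*64<st[i,4]<500*64]
    i=min(ok,key=lambda i:np.hypot(*(cc[i]-r*K)))
    ct=max(cv2.findContours((l==i).astype(np.uint8),0,2)[0],key=cv2.contourArea);e=cv2.fitEllipse(cv2.convexHull(ct))
    return (np.array(e[0])+.5)/K-.5+[x,y],np.array(e[1])/K,st[i,4]/64
E
python3 - <<'E'
from lens import *
np.set_printoptions(precision=4,suppress=True)
print(lens(cv2.imread("pics/scene2.png"),(231,240)),lens(cv2.imread("pics/top2.png"),(395.5,195.5)))
a=lens(cv2.imread("pics/scene2.png"),(231,240))[0];b=lens(cv2.imread("pics/top2.png"),(395.5,195.5))[0]
print(tri(a,b),onz("top",*b,.05),onz("scene",*a,.05))
plan([.5432,-.2152,.143],-1.188)
for n in("scene","top"): cv2.imwrite(f"pics/{n}3.png",read_camera(n)[:,:,::-1])
E
```

```text
(array([229.5259, 239.7719]), array([15.7329, 20.6481]), np.float64(253.390625)) (array([395.8277, 195.5873]), array([17.9743, 18.6465]), np.float64(258.671875))
(array([ 0.631 , -0.1796,  0.0531]), np.float64(0.00127443614276229)) [ 0.6311 -0.1796  0.05  ] [ 0.6303 -0.1822  0.05  ]
t 6.55 tcp [ 0.5412 -0.2155  0.1471] yaw -1.1905 z [-0.0034  0.0015 -1.    ] F [ 0.48 -0.12 -2.4 ] M [-0.18  0.17  0.02] w 0.213 q [-0.4   0.38  1.65  0.    1.12  0.79]
 shift cm [ 0.04 -0.2   0.4 ]
 twist deg -0.14
```

View pics/scene3.png

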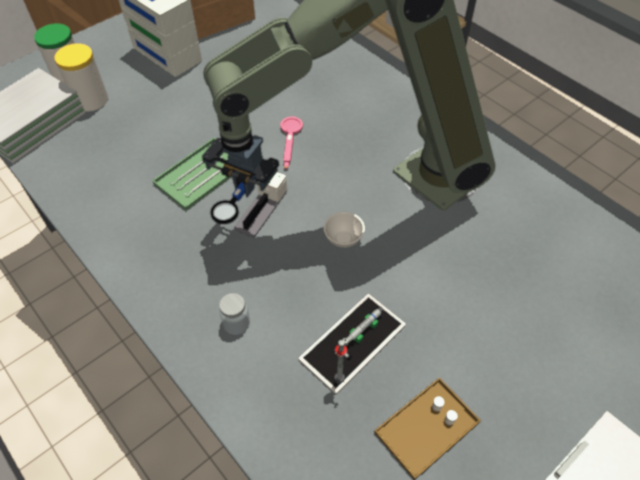

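View pics/top3.png

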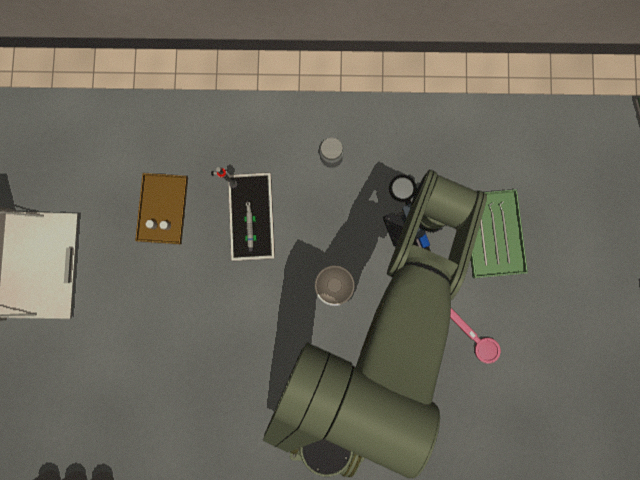

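The loupe is free of the socket. The lens is at about (224,211) in the scene view and (402,187) in the top view.

```bash
python3 - <<'E'
from lens import *
np.set_printoptions(precision=4,suppress=True)
a=lens(cv2.imread("pics/scene3.png"),(224,211));b=lens(cv2.imread("pics/top3.png"),(402,187))
print(a,b)
X=tri(a[0],b[0]);print(X)
plan(None)
R=rot(get_obs()).as_matrix();o=get_obs();print("lens in tool",R.T@(X[0]-o["ee_pos"])); print("prev", R.T@(np.array([.631,-.1796,.0531])-[.5432,-.2152,.0289]))
plan(o["ee_pos"]+[.6006-X[0][0],.2346-X[0][1],0])
E
```

```text
(array([224.0225, 211.2139]), array([16.2967, 22.2725]), np.float64(283.375)) (array([402.2703, 187.8233]), array([19.8779, 20.4272]), np.float64(313.09375))
(array([ 0.6295, -0.1798,  0.1708]), np.float64(0.0009105074602290917))
t 6.65 tcp [ 0.5417 -0.2157  0.1476] yaw -1.1905 z [-0.0022  0.001  -1.    ] F [-1.07  0.07 -1.14] M [-0.08  0.19 -0.01] w 0.214 q [-0.4   0.38  1.64  0.    1.12  0.79]
lens in tool [-0.0008 -0.0948 -0.0233]
prev [-0.0005 -0.0947 -0.0244]
t 6.65 tcp [ 0.5417 -0.2157  0.1476] yaw -1.1905 z [-0.0022  0.001  -1.    ] F [-1.07  0.07 -1.14] M [-0.08  0.19 -0.01] w 0.214 q [-0.4   0.38  1.64  0.    1.12  0.79]
 shift cm [-39.55 -12.7    0.05]
```

{"fn": "servo_tool", "kwargs": {
  "series": [-1.4,-0.45,0,0,-4.2,-1.35,0,0,-7.1,-2.3,0,0,-10,-3.2,0,0,-12.8,-4.1,0,0]
}}

```text
clock: 7.07
ee_pos: [0.532, -0.0798, 0.1486]
tcp_rot: [-0.0, 0.828, -0.561, -0.001]
wrist_force: [-0.2, 0.9, -0.8]
gripper_width: 0.22
```

{"fn": "servo_tool", "kwargs": {
  "series": [-2.8,-0.9,0,0,-5.7,-1.8,0,0,-8.5,-2.7,0,0,-11.4,-3.65,0,0,-14,-4.5,0,0]
}}

```text
clock: 7.48
ee_pos: [0.5216, 0.0673, 0.1488]
tcp_rot: [-0.0, 0.828, -0.561, -0.001]
wrist_force: [0.1, -0.2, -2.4]
gripper_width: 0.213
```

```bash
python3 - <<'E'
from h import *
plan([.5417-.0289,-.2157+.4144,.1435],-1.188)
E
```

```text
t 7.48 tcp [0.5216 0.0673 0.1488] yaw -1.19 z [-7.e-04  7.e-04 -1.e+00] F [ 0.1  -0.24 -2.35] M [-0.12  0.09  0.  ] w 0.213 q [0.11 0.3  1.78 0.   1.07 1.3 ]
 shift cm [-12.53  -4.07   0.54]
 twist deg -0.11
```

{"fn": "servo_tool", "kwargs": {
  "series": [-2.6,-0.85,0,0,-5.2,-1.7,0,0,-7.8,-2.5,0,0,-10,-3.2,0,0,-11.5,-3.7,0,0]
}}

```text
clock: 7.9
ee_pos: [0.5131, 0.1881, 0.1487]
tcp_rot: [-0.0, 0.828, -0.56, -0.001]
wrist_force: [0.2, -0.4, -1.4]
gripper_width: 0.218
```

{"fn": "servo_tool", "kwargs": {
  "series": [0,0,0,0,0,0,0,0,0,0,0,0,0,0,0,0,0,0,0,0]
}}

```text
clock: 8.32
ee_pos: [0.5142, 0.1844, 0.1489]
tcp_rot: [0.0, 0.828, -0.561, -0.0]
wrist_force: [0.3, -0.6, -1.1]
gripper_width: 0.217
```

```bash
python3 - <<'E'
from h import *
plan([.5417-.0289,-.2157+.4144,.1435],-1.188)
for n in("scene","top"): cv2.imwrite(f"pics/{n}4.png",read_camera(n)[:,:,::-1])
s=cv2.imread("pics/scene4.png");t=cv2.imread("pics/top4.png")
cv2.imwrite("pics/e4.png",cv2.hconcat([cv2.resize(s[270:400,270:400],None,fx=3,fy=3,interpolation=2),cv2.resize(t[150:280,190:320],None,fx=3,fy=3,interpolation=2)]))
E
```

```text
t 8.32 tcp [0.5142 0.1844 0.1489] yaw -1.1918 z [-2.e-04 -1.e-04 -1.e+00] F [ 0.3  -0.57 -1.08] M [-0.13  0.22 -0.01] w 0.217 q [ 0.32  0.33  1.73 -0.    1.09  1.52]
 shift cm [-1.38 -0.39  0.54]
 twist deg -0.22
```

View pics/e4.png

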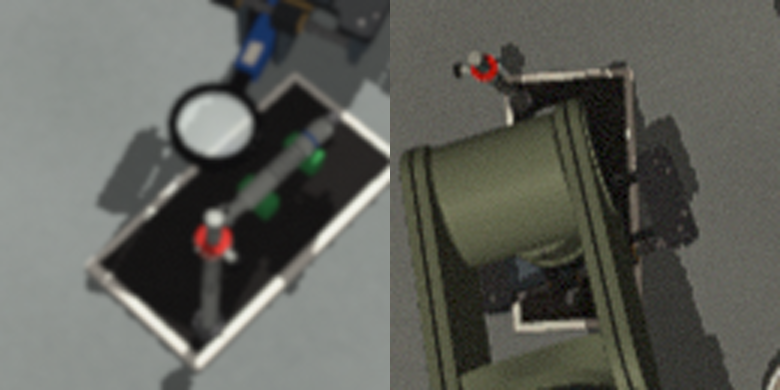

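The lens is at about (341,311) in the scene view, with about 14 mm left to travel. The arm hides it in the top view.

{"fn": "servo_tool", "kwargs": {
  "series": [-0.5,-0.15,0.2,0,-1.0,-0.3,0.4,0,-1.4,-0.4,0.5,0,-1.4,-0.4,0.5,0,-1.4,-0.4,0.5,0]
}}

```text
clock: 8.83
ee_pos: [0.5126, 0.2002, 0.1437]
tcp_rot: [0.0, 0.828, -0.56, -0.0]
wrist_force: [-0.4, -0.2, -1.0]
gripper_width: 0.215
```

{"fn": "servo_tool", "kwargs": {
  "series": [0,0,0,0,0,0,0,0,0,0,0,0,0,0,0,0,0,0,0,0]
}}

```text
clock: 9.25
ee_pos: [0.5128, 0.1998, 0.144]
tcp_rot: [-0.0, 0.828, -0.561, 0.0]
wrist_force: [0.5, 0.4, -1.3]
gripper_width: 0.217
```

```bash
python3 - <<'E'
from lens import *
np.set_printoptions(precision=4,suppress=True)
plan([.5417-.0289,-.2157+.4144,.1432],-1.188)
im=read_camera("scene")[:,:,::-1].copy();cv2.imwrite("pics/scene5.png",im)
cv2.imwrite("pics/e5.png",cv2.resize(im[270:400,270:400],None,fx=4,fy=4,interpolation=2))
o=get_obs();L=o["ee_pos"]+rot(o).as_matrix()@[-.0007,-.0948,-.0211]
print("lens by TCP",L,"scene proj",proj("scene",L))
for r in (26,):
    a=lens(im,proj("scene",L),r);print(a,onz("scene",*a[0],L[2]))
E
```

```text
t 9.25 tcp [0.5128 0.1998 0.144 ] yaw -1.1906 z [ 0.0002  0.0001 -1.    ] F [ 0.46  0.35 -1.34] M [-0.09  0.19 -0.03] w 0.217 q [0.35 0.34 1.73 0.   1.08 1.54]
 shift cm [0.1  0.04 0.08]
 twist deg -0.15
lens by TCP [0.6006 0.2356 0.1651] scene proj [346.7514 317.1159]
(array([346.4117, 316.4748]), array([21.0751, 24.5811]), np.float64(404.59375)) [0.6001 0.2339 0.1651]
```

View pics/e5.png

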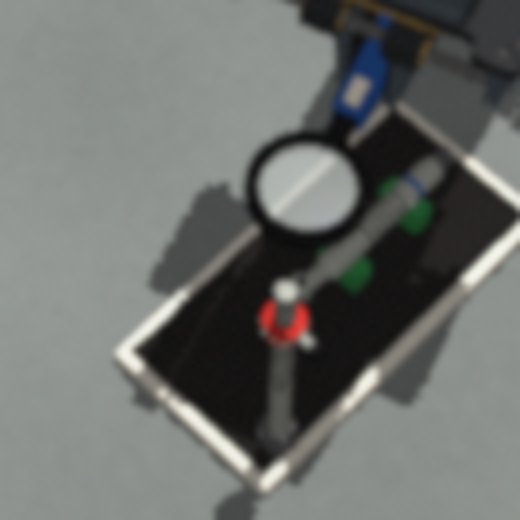

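{"fn": "servo_tool", "kwargs": {
  "series": [0.05,0,0.1,0,0.05,0,0.15,0,0.05,0,0.15,0,0.05,0,0.15,0,0.05,0,0.15,0]
}}

```text
clock: 9.72
ee_pos: [0.513, 0.1994, 0.1424]
tcp_rot: [-0.0, 0.828, -0.561, -0.0]
wrist_force: [0.0, 0.9, -1.7]
gripper_width: 0.218
```

{"fn": "servo_tool", "kwargs": {
  "series": [0,0,0,0,0,0,0,0,0,0,0,0,0,0,0,0,0,0,0,0]
}}

```text
clock: 10.13
ee_pos: [0.513, 0.1994, 0.1425]
tcp_rot: [-0.0, 0.828, -0.561, -0.0]
wrist_force: [-0.9, -1.0, -1.5]
gripper_width: 0.218
```

{"fn": "servo_tool", "kwargs": {
  "series": [0,0,0,0,0,0,0,0,0,0,0,0,0,0,0,0,0,0,0,0]
}}

```text
clock: 10.55
ee_pos: [0.513, 0.1994, 0.1424]
tcp_rot: [-0.0, 0.828, -0.561, -0.0]
wrist_force: [0.6, -0.4, -2.1]
gripper_width: 0.22
```

{"fn": "servo_tool", "kwargs": {
  "series": [0,0,0,0,0,0,0,0,0,0,0,0,0,0,0,0,0,0,0,0]
}}

```text
clock: 10.97
ee_pos: [0.513, 0.1994, 0.1425]
tcp_rot: [-0.0, 0.828, -0.561, -0.0]
wrist_force: [-0.0, -0.9, -1.3]
gripper_width: 0.221
```

{"fn": "servo_tool", "kwargs": {
  "series": [0,0,0,0,0,0,0,0,0,0,0,0,0,0,0,0,0,0,0,0]
}}

```text
clock: 11.38
ee_pos: [0.513, 0.1994, 0.1424]
tcp_rot: [-0.0, 0.828, -0.561, -0.0]
wrist_force: [-0.2, 0.7, -1.8]
gripper_width: 0.217
```

{"fn": "servo_tool", "kwargs": {
  "series": [0,0,0,0,0,0,0,0,0,0,0,0,0,0,0,0,0,0,0,0]
}}

```text
clock: 11.8
ee_pos: [0.513, 0.1994, 0.1424]
tcp_rot: [-0.0, 0.828, -0.561, -0.0]
wrist_force: [-0.2, 1.0, -1.6]
gripper_width: 0.219
```

{"fn": "servo_tool", "kwargs": {
  "series": [0,0,0,0,0,0,0,0,0,0,0,0,0,0,0,0,0,0,0,0]
}}

```text
clock: 12.22
ee_pos: [0.513, 0.1994, 0.1424]
tcp_rot: [-0.0, 0.828, -0.561, -0.0]
wrist_force: [0.1, 0.3, -1.7]
gripper_width: 0.218
```

{"fn": "servo_tool", "kwargs": {
  "series": [0,0,0,0,0,0,0,0,0,0,0,0,0,0,0,0,0,0,0,0]
}}

```text
clock: 12.63
ee_pos: [0.513, 0.1994, 0.1424]
tcp_rot: [-0.0, 0.828, -0.561, -0.0]
wrist_force: [0.0, -0.3, -1.4]
gripper_width: 0.218
```

{"fn": "servo_tool", "kwargs": {
  "series": [0,0,0,0,0,0,0,0,0,0,0,0,0,0,0,0,0,0,0,0]
}}

```text
clock: 13.05
ee_pos: [0.513, 0.1994, 0.1425]
tcp_rot: [-0.0, 0.828, -0.561, -0.0]
wrist_force: [-0.5, -0.5, -2.6]
gripper_width: 0.217
```

{"fn": "servo_tool", "kwargs": {
  "series": [0,0,0,0,0,0,0,0,0,0,0,0,0,0,0,0,0,0,0,0]
}}

```text
clock: 13.47
ee_pos: [0.513, 0.1994, 0.1424]
tcp_rot: [-0.0, 0.828, -0.561, -0.0]
wrist_force: [0.7, -0.2, -1.3]
gripper_width: 0.219
```

```bash
python3 - <<'E'
from lens import *
np.set_printoptions(precision=4,suppress=True)
plan(None)
im=read_camera("scene")[:,:,::-1].copy();cv2.imwrite("pics/scene6.png",im)
cv2.imwrite("pics/e6.png",cv2.resize(im[270:400,270:400],None,fx=4,fy=4,interpolation=2))
o=get_obs();L=o["ee_pos"]+rot(o).as_matrix()@[-.0007,-.0948,-.0211]
print("lens by TCP",L,"scene proj",proj("scene",L))
a=lens(im,proj("scene",L));print(a,onz("scene",*a[0],L[2]))
E
```

```text
t 13.47 tcp [0.513  0.1994 0.1424] yaw -1.1905 z [-0.      0.0001 -1.    ] F [ 0.74 -0.23 -1.31] M [-0.09  0.19 -0.03] w 0.219 q [0.35 0.34 1.73 0.   1.07 1.54]
lens by TCP [0.6007 0.2352 0.1635] scene proj [346.567 317.397]
(array([346.193 , 316.7783]), array([20.9585, 24.6007]), np.float64(403.109375)) [0.6003 0.2335 0.1635]
```

View pics/e6.png

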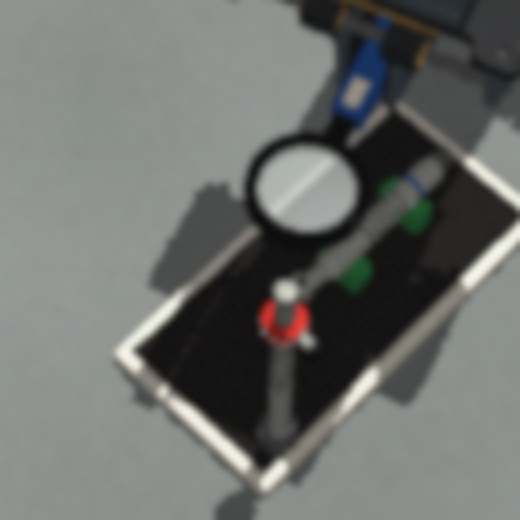

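The lens has stayed at (346,317) in the scene view for over 3 s, clear of the collar at (341,350). The handpiece hasn't moved.

```bash
python3 -c "
from bench import *
print(hand_in())"
```

```text
the job is handed in; nothing more can be done
None
```

I gripped the loupe by the middle of its handle, pulled it straight out of the socket and raised it. I carried it over the handpiece head, held it there for about 3.8 s, and handed in at 13.5 s still holding it. The hand-in gives no verdict, so I don't know the official result.

| Check | Measured | Wanted |
|---|---|---|
| Lens centre, from the tool pose | (0.6007, 0.2352) m | head at about (0.6006, 0.2344) m |
| Lens centre, from the scene camera | (0.6003, 0.2335) m | as above |
| Lens height | 0.1635 m | collar line at about 0.164 m |
| Tool tilt | under 0.001 rad | under 0.1 rad |
| Drift while holding | about 0.1 mm | still |
| Wrist load | about 1.5 N, the loupe's own weight | loupe carried by the gripper alone |
| Jaw opening | about 20 mm, the handle's width | handle gripped |

- **Disagreement:** the two lens readings differ by about 2 mm, which is about the camera calibration error.
- **Least certain:** the collar height. My separate estimates ran from about 0.160 to 0.167 m, against a tolerance of 6 mm.
- **Not checked from above:** the arm hid the lens from the top camera in the final position, so the last check used only the scene camera and the tool pose. The handpiece looked unmoved by eye, but I did not measure it.

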